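# Transfer four reagent bottles to the rack in reverse order

### The job

Move the four amber bottles from the grey pockets of the aluminium carrier into the pockets of the white rack, in reverse order counted from the handles: the bottle next to the carrier's handle goes into the rack's pocket farthest from the rack's handle, the second into the second farthest, and so on, so that the bottle farthest from the carrier's handle ends next to the rack's handle. Set each bottle down gently, standing upright on the pocket's floor; do not drop, tip over or knock over any, and let go of all of them.

Things in the scene. Friction and masses are not known exactly. Their poses are not given: they have to be found in the camera images.
- round_bottle: Amber glass, origin at the centre of its underside, z up; about 110 g, rigid. Starts upright in any pocket of the carrier. Round bottle with a narrow neck: body 32 mm across and straight up to 70 mm, sloping shoulder to 78 mm, black screw cap 22 mm across, 96 mm tall in all.
- jar: Amber glass, origin at the centre of its underside, z up; about 110 g, rigid. Starts upright in any pocket of the carrier. Straight jar as wide as its lid: 35 mm across up to 56 mm, flat black lid 36 mm across from 56 to 74 mm, which is its full height; the shortest and bluntest of the four.
- square_bottle: Amber glass, origin at the centre of its underside, z up; about 110 g, rigid. Starts upright in any pocket of the carrier. Square bottle 30 by 30 mm, straight up to 70 mm, with a round black cap 22 mm across, 88 mm tall in all; its x and y axes are normal to its flat sides, and at the start they lie within 0.1 rad of the carrier's.
- nozzle_bottle: Amber glass, origin at the centre of its underside, z up; about 110 g, rigid. Starts upright in any pocket of the carrier. Round bottle 34 mm across, straight up to 68 mm, topped by a white cone that narrows from 30 to 7 mm, 98 mm tall in all.
- carrier: Source: fixed aluminium plate 248 x 68 x 8 mm, any yaw, left or right of the robot, bearing a row of four grey pocket blocks. Origin: centre of the row, at bench level; x along the row, whose places are at x = -90, -30, 30, 90 mm, y = 0. A dark steel loop handle sticks out of the +x end, to x = 153 mm. A ledge 8 mm high on the -y side, to y = -82 mm, carries a pen 12 mm high.
- rack: Target: fixed white rack 248 x 68 mm, 28 mm high, any yaw, on the other side from the carrier. Four open pockets in a row, 52 x 52 mm inside, walls 8 mm, floor 8 mm above the bench. Origin: row centre, at bench level; x along the row; pocket centres x = -90, -30, 30, 90 mm, y = 0. Dark steel loop handle on the +x end, to x = 153 mm. Ledge 10 mm high on the -y side bears two vials 24 mm tall.
- block_a: Grey pocket block, fixed on the carrier, in which the round bottle starts: 60 x 60 mm, 26 mm high, wall and floor 4 mm, inside 52 x 52 mm. The four look alike; this one may be at any of the row's four places. Origin: centre of its underside, 8 mm above the bench, so that the bottle's underside is 12 mm above the bench.
- block_b: Grey pocket block, fixed on the carrier, in which the jar starts: 60 x 60 mm, 26 mm high, wall and floor 4 mm, inside 52 x 52 mm. The four look alike; this one may be at any of the row's four places. Origin: centre of its underside, 8 mm above the bench, so that the bottle's underside is 12 mm above the bench.
- block_c: Grey pocket block, fixed on the carrier, in which the square bottle starts: 60 x 60 mm, 26 mm high, wall and floor 4 mm, inside 52 x 52 mm. The four look alike; this one may be at any of the row's four places. Origin: centre of its underside, 8 mm above the bench, so that the bottle's underside is 12 mm above the bench.
- block_d: Grey pocket block, fixed on the carrier, in which the nozzle bottle starts: 60 x 60 mm, 26 mm high, wall and floor 4 mm, inside 52 x 52 mm. The four look alike; this one may be at any of the row's four places. Origin: centre of its underside, 8 mm above the bench, so that the bottle's underside is 12 mm above the bench.
Things that resemble listed ones, but are neither listed nor needed, are in the scene too. What is shaped like the round_bottle but green is not meant. What is shaped like the nozzle_bottle but green is not meant.

How it is judged:
By the outcome, as a careful person would: the job done as asked, in the order asked, and still so for the second after the job is handed in, with the robot touching nothing.
It also fails if it takes over 112 s, if anything falls off the work surface, if the arm or the gripper's body presses on something with over 40 N, if the wrist force passes 120 N, or if a joint passes its speed limit or range.

### The arm

A 6-joint arm with a two-finger parallel gripper is mounted at the origin on the work surface. World frame = base frame: x ahead of the robot, y to its left, z up, the work surface at z = 0. Lengths are in m, angles in rad, forces in N, time in s.
With the tool pointing down it reaches from about 0.3 to 0.875 m from the base axis. Payload 6.4 kg.
Tool frame: the origin (TCP) lies at the very end of the fingers, on their centre line; the grasp point (between the pads) lies 19 mm behind it; z points along the fingers, y is the line along which they close (so a half turn about z gives the same grasp; the last joint's range is limited). The gripper opens to 85 mm and grips with 20 to 120 N. Pads are 22 mm wide; open, the fingers measure 114 mm over their backs; the gripper's body (76 mm by 85 mm) begins 54 mm behind the grasp point. The pads swing forward as they close: fully open they stand 13 mm farther back than shut.
Start: joints at [1.139, 0.181, 1.607, -0, 1.354, -0.206], TCP at [0.129, 0.56, 0.231] pointing down, gripper open.
Joint ranges: [-2.99, 2.99], [-0.89, 2.07], [0.3, 2.58], [-1.14, 4.28], [0, 2.63], [-3.12, 3.12]. Speed limits (rad/s): [2.57, 2.57, 3.01, 3.14, 3.14, 3.14].

### API

Orientations are given as a unit quaternion [w, x, y, z].
In Python, from bench import ctrl gives the robot as it stands.
- The arm moves only by the tool jog_arm, never from a script. Its argument "series" is a list that holds one entry, the list of rows, each a list of 7 numbers: the shift along the tool's x, y, z in mm, then the turn, a rotation vector about the tool's x, y, z in rad, then the finger opening in mm, from 0 to 85.4. In form: [[[tx, ty, tz, rx, ry, rz, gripper], ...]]. A call has exactly 10 rows; each row shifts and turns the commanded pose from where the row before left it, along the tool's axes as they then stand; what a row does not reach is not made up. A row lasts 1/10 s, in which the tool goes at most 50 mm and 8.59 degrees, less where a joint would pass 70% of its speed; a pose out of reach is approached as far as the arm can. A call with a gripper value outside its range is refused whole. The fingers move at their own pace and stop on an object; the grip force is fixed at half the most. Time passes only in rows, so rows that do not move let the fingers close, or fill a call up. It gives the time, the measured TCP pose, the force, the opening and the grip force at its end, in the units of the state.
- ctrl.get_obs(): the state, without advancing time (a new reading comes with each control period).
- ctrl.camera(name): name is "scene" or "top" or "wrist"; returns a dict with "frame" (420x560x3 uint8, blue, green, red), "z_map" (420x560 float32, m along the optical axis (not along the pixel's ray), 0 where there is no reading), "fx", "fy", "cx", "cy" (pixels), "k1" (the pictures are not rectified: a ray, as slopes to the right and down, at radius r is drawn at 1 + k1 r^2 times it, then the intrinsics apply), "xyz" and "rotation" of the camera in the world. Camera axes: x right, y down, z forward; pixel columns grow to the right and rows downward; lengths in m; the calibration is good to about 2 mm. A picture is of the moment at which its call begins.
- ctrl.hand_in(): hands the job in; it is judged then, once.
The state is a dict: "time_s": time; "q": joint angles; "dq": joint speeds; "joint_efforts": joint torques, N m; "eef_pos": TCP position; "eef_rot": TCP orientation; "wrist_force": force on the tool from outside, world axes, zero at the start; "torque": the same for the moment, N m; "opening": opening from 0.0 (shut) to 1.0 (fully open); "grasp_force": force on a finger pad.
Only numpy, scipy, OpenCV 4.12 (cv2) and the standard library are available. Lean on these libraries where they do the work, as an engineer would, in place of code of your own. Each camera call takes 0.05 s, during which the arm holds its last target. There are 200 camera calls.

## Working session

There is one attempt and no reset: what is moved stays moved. The work goes in short steps, Python scripts to look and compute and a tool call to move; the robot and the scene stay as the last step left them, time stands still between calls to the robot, and variables do not carry over. Pictures are saved under pics/ and viewed, at most 14 in all, crops included, and the job is handed in when it is done.

Besides the shell and the picture viewer there is one more tool, called after "Emit:" as name(argument=value, ...) on one line, values as JSON. jog_arm: Moves the arm, as the interface text tells. Its arguments: {"type":"object","properties":{"series":{"type":"array"}},"required":["series"]}

```bash
ls; mkdir -p pics; cat > h.py <<'E'
import numpy as np, cv2, pickle
from bench import ctrl
def snap(n,fn):
    c=ctrl.camera(n); pickle.dump(c,open(fn+'.pkl','wb')); cv2.imwrite('pics/'+fn+'.png',c['frame']); return c
def load(fn): return pickle.load(open(fn+'.pkl','rb'))
def Rm(c):
    r=np.array(c['rotation'],float)
    if r.shape==(3,3): return r
    from scipy.spatial.transform import Rotation as R
    return R.from_quat(r[[1,2,3,0]]).as_matrix()
def rays(c,uv):
    uv=np.atleast_2d(np.array(uv,float))
    K=np.array([[c['fx'],0,c['cx']],[0,c['fy'],c['cy']],[0,0,1]])
    p=cv2.undistortPoints(uv[:,None],K,np.array([c['k1'],0,0,0.]))[:,0]
    return np.c_[p,np.ones(len(p))]
def plane(c,uv,z):
    d=rays(c,uv)@Rm(c).T; o=np.array(c['xyz']); return o+d*((z-o[2])/d[:,2])[:,None]
def depth(c,uv):
    uv=np.atleast_2d(uv).astype(int); z=c['z_map'][uv[:,1],uv[:,0]]
    return np.array(c['xyz'])+(rays(c,uv)*z[:,None])@Rm(c).T
E
python3 - <<'E'
from h import *
for n in ['scene','top','wrist']:
    c=snap(n,n+'0'); print(n,{k:np.round(c[k],3).tolist() for k in c if k not in('frame','z_map')})
print(ctrl.get_obs())
E
```

```text
pics
scene {'fx': 379.221, 'fy': 379.221, 'cx': 285.723, 'cy': 206.56, 'k1': -0.079, 'xyz': [0.782, -0.334, 0.613], 'rotation': [-0.303, 0.91, 0.268, -0.095]}
top {'fx': 504.127, 'fy': 504.127, 'cx': 285.991, 'cy': 213.038, 'k1': -0.11, 'xyz': [0.434, 0.034, 1.096], 'rotation': [0.03, -0.702, 0.71, -0.048]}
wrist {'fx': 306.404, 'fy': 306.404, 'cx': 278.204, 'cy': 205.605, 'k1': -0.058, 'xyz': [0.058, 0.578, 0.372], 'rotation': [0.114, 0.774, 0.616, 0.089]}
{'time_s': 0.15, 'q': array([ 1.13866158e+00,  1.81378343e-01,  1.60776143e+00,  2.49411783e-05,
        1.35377092e+00, -2.06288036e-01]), 'dq': array([-4.61689953e-04, -2.62782018e-03, -3.02560672e-03, -1.92901646e-05,
       -3.47026836e-03,  9.49539112e-04]), 'joint_efforts': array([ 1.78213133e-03, -4.45257354e+01, -3.51692855e+01, -2.67671930e-04,
        5.90976430e-03,  9.67454127e-06]), 'eef_pos': array([0.12855604, 0.56002958, 0.23059478]), 'eef_rot': array([-2.18372720e-04,  1.12686165e-01,  9.93630411e-01, -6.21905094e-04]), 'wrist_force': array([-0.46948632,  0.15794191, -0.3741738 ]), 'torque': array([ 0.00189644,  0.04951487, -0.01954271]), 'grasp_force': 0.0, 'opening': 0.9981646386238769}
```

View pics/top0.png

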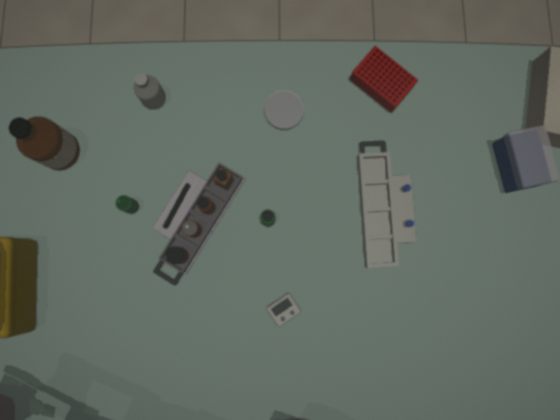

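View pics/scene0.png

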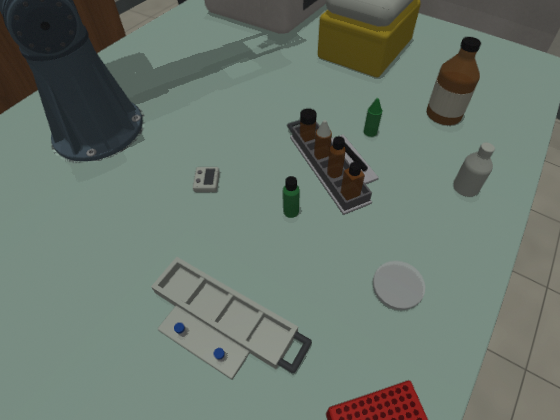

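The top view shows the carrier with its handle at about (168,270). From the handle the order is jar (177,256), nozzle (191,229), then two capped bottles at (204,204) and (223,178). The rack is at (379,210) with its handle at (372,147). The green bottles at (127,204) and (267,218) are not meant.

```bash
python3 - <<'E'
from h import *
t=load('top0');s=load('scene0')
a=cv2.resize(t['frame'][155:290,145:250],None,fx=4.4,fy=4.4,interpolation=cv2.INTER_CUBIC)
b=cv2.resize(s['frame'][95:215,280:385],None,fx=3.1,fy=3.1,interpolation=cv2.INTER_CUBIC)
r=cv2.resize(t['frame'][135:275,350:425],None,fx=4.2,fy=4.2)[:220]
W=np.zeros((600,800,3),np.uint8)
W[:594,:462]=a
W[:372,465:465+326]=b[:, :326]
W=np.clip(W.astype(float)*1.8,0,255).astype(np.uint8)
cv2.imwrite('pics/crop1.png',W)
r=cv2.resize(t['frame'][135:275,350:425],None,fx=4.2,fy=4.2); q=cv2.resize(s['frame'][255:380,150:315],None,fx=2.9,fy=2.9)
W=np.zeros((600,800,3),np.uint8); W[:588,:315]=r; W[:362,318:318+478]=q; cv2.imwrite('pics/crop2.png',np.clip(W*1.3,0,255).astype(np.uint8))
# depth check
for n,uv in [('jar',(177,255)),('noz',(191,229)),('3',(205,203)),('4',(221,177)),('rackfl',(377,197)),('bench',(330,200)),('carr',(168,270))]:
    print(n,np.round(depth(t,[uv]),3))
# rack top-rim and block-rim depth masks check
vv,uu=np.mgrid[130:300,140:430]; P=depth(t,np.c_[uu.ravel(),vv.ravel()])
for n,x0,z0,z1 in [('rack',340,.021,.035),('carr',140,.028,.04)]:
    m=(uu.ravel()>x0)&(uu.ravel()<(260 if n=='carr' else 430))&(P[:,2]>z0)&(P[:,2]<z1)
    print(n,m.sum(),cv2.minAreaRect(P[m,:2].astype(np.float32)*1000),P[m,2].mean())
E
```

```text
jar [[0.463 0.226 0.085]]
noz [[0.514 0.197 0.097]]
3 [[0.564 0.167 0.107]]
4 [[0.618 0.137 0.1  ]]
rackfl [[ 0.587 -0.195  0.01 ]]
bench [[ 0.582 -0.092  0.002]]
carr [[0.433 0.262 0.002]]
rack 1660 ((574.1036376953125, -211.05609130859375), (275.7218933105469, 107.34734344482422), 2.706225872039795) 0.027683296978285473
carr 988 ((544.3907470703125, 187.1805877685547), (62.40093994140625, 240.17941284179688), 57.42619705200195) 0.034190165554027645
```

View pics/crop1.png

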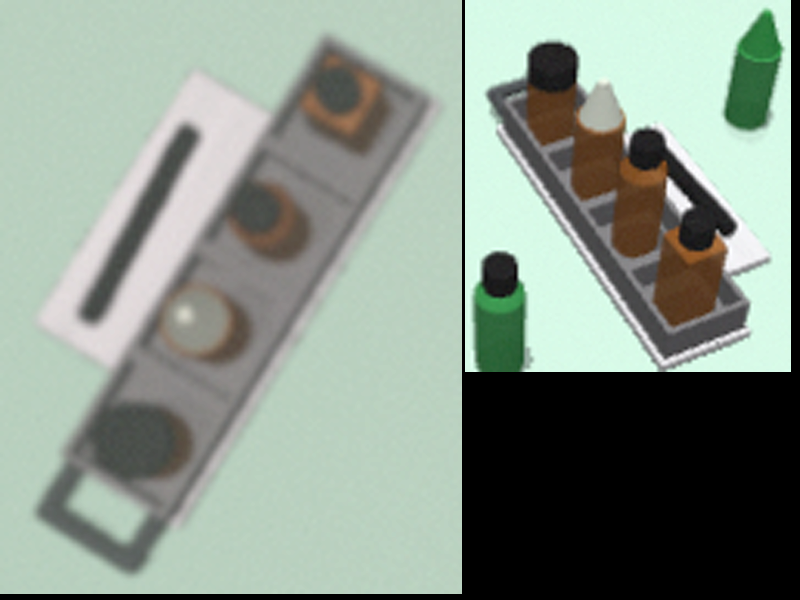

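View pics/crop2.png

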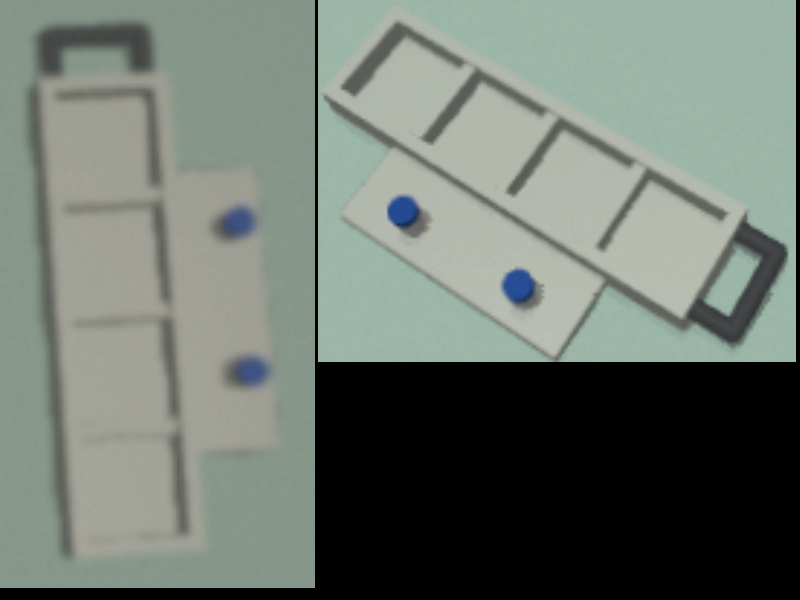

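The crop settles the order from the handle: jar, nozzle, round (cap at (203,202)), square (222,175, flat-sided). Next I triangulate the bottle tops and the rims and corners.

```bash
cat >> h.py <<'E'
def tri(c1,u1,c2,u2):
    d1=rays(c1,u1)@Rm(c1).T; d2=rays(c2,u2)@Rm(c2).T
    o1=np.array(c1['xyz']);o2=np.array(c2['xyz']); out=[]
    for a,b in zip(d1,d2):
        k=np.linalg.lstsq(np.c_[a,-b],o2-o1,rcond=None)[0]; p,q=o1+a*k[0],o2+b*k[1]
        out.append(np.r_[(p+q)/2,np.linalg.norm(p-q)])
    return np.array(out)
E
python3 - <<'E'
from h import *
np.set_printoptions(suppress=True,precision=4)
t=load('top0');s=load('scene0')
f=lambda P,k,ox,oy,x0=0:(np.array(P,float)-[x0,0]+.5)/k-.5+[ox,oy]
names=['jar','noz','round','square']
T=f([(133,440),(184,313),(257,209),(339,90)],4.4,145,155)
S=f([(553,54),(602,84),(648,138),(697,216)],3.1,280,95,465)
print('tops\n',tri(t,T,s,S))
# rack: divider/wall T-junction tops (-y wall, inside) and outer corners
T=f([(158,193),(166,310),(175,427)],4.2,350,135)
S=f([(604,250),(512,192),(428,140)],2.9,150,255,318)
print('div -y ends',tri(t,T,s,S))
T=f([(40,77),(165,75),(205,547),(72,553)],4.2,350,135)
S=f([(745,213),(686,317),(327,95),(395,10)],2.9,150,255,318)
print('rack corners tri\n',tri(t,T,s,S)); 
for n,c,U in(('t',t,T),('s',s,S)):
    p=plane(c,U,.028)[:,:2]; print(n,p.tolist(),'centre',p.mean(0), 'x axis',np.degrees(np.arctan2(*((p[0]+p[1]-p[2]-p[3])[::-1]))))
# carrier block rim outer corners z=.034: far-left, far-right, near(handle) left,right
T=f([(325,36),(432,100),(170,515),(66,452)],4.4,145,155)
p=plane(t,T,.034)[:,:2]; print('carr',p,p.mean(0),'x axis',np.degrees(np.arctan2(*((p[2]+p[3]-p[0]-p[1])[::-1]))),np.linalg.norm(p-np.roll(p,1,0),axis=1))
S=f([(745,305),(663,345),(490,95),(540,78)],3.1,280,95,465)[:3]
print('carr tri',tri(t,T[[0,1,3]][:2],s,S[:2]))
# amber body bounds in depth from scene+top: centre estimate of points with z in .05-.075
for c,n in((t,'t'),(s,'s')):
    h=cv2.cvtColor(c['frame'],cv2.COLOR_BGR2HSV)
    m=cv2.inRange(h,(3,110,40),(20,255,255)); v,u=np.nonzero(m); P=depth(c,np.c_[u,v])
    k=(P[:,2]>.04)&(P[:,2]<.09)&(abs(P[:,0]-.54)<.15)&(abs(P[:,1]-.19)<.13)
    np.save(n+'amb.npy',P[k]); print(n,k.sum(),P[k].min(0),P[k].max(0))
E
```

```text
tops
 [[0.4642 0.2301 0.0903 0.0014]
 [0.5187 0.2032 0.1082 0.0021]
 [0.5668 0.1717 0.1092 0.002 ]
 [0.6211 0.1352 0.1028 0.0002]]
div -y ends [[ 0.624  -0.2156  0.0172  0.0059]
 [ 0.5621 -0.2175  0.0175  0.0054]
 [ 0.5014 -0.2201  0.0164  0.0056]]
rack corners tri
 [[ 0.6813 -0.1566  0.0256  0.0019]
 [ 0.6836 -0.2211  0.0261  0.0022]
 [ 0.4383 -0.2327  0.0257  0.0023]
 [ 0.4349 -0.1663  0.0256  0.0029]]
t [[0.68145084995925, -0.1555789428103885], [0.6823393912834785, -0.22134226146167135], [0.4376644585272782, -0.23311468705763572], [0.4358337187495235, -0.1646717818777706]] centre [ 0.5593 -0.1937] x axis 2.4368550169268426
s [[0.6809723170618575, -0.15793248127426604], [0.6846968118911955, -0.22069237537290837], [0.4404405754792612, -0.23227430399744098], [0.43537895402037835, -0.16805726589672837]] centre [ 0.5604 -0.1947] x axis 2.537288898904711
carr [[0.6607 0.149 ]
 [0.6285 0.097 ]
 [0.4295 0.2227]
 [0.4599 0.2729]] [0.5446 0.1854] x axis 148.02137606204505 [0.236  0.0612 0.2354 0.0586]
carr tri [[0.6604 0.1488 0.0312 0.0021]
 [0.6294 0.097  0.0245 0.002 ]]
t 27 [0.6082 0.1202 0.0795] [0.629  0.1508 0.0864]
s 1034 [0.4523 0.1166 0.04  ] [0.6414 0.2402 0.09  ]
```

```bash
cat >> h.py <<'E'
def go(target,th=None):
    """print shift in present tool axes (mm) and turn about tool z to reach target xyz / yaw of tool y (deg)"""
    from scipy.spatial.transform import Rotation as R
    o=ctrl.get_obs(); r=R.from_quat(np.array(o['eef_rot'])[[1,2,3,0]]); M=r.as_matrix()
    d=r.inv().apply(np.array(target)-o['eef_pos'])*1000
    a=np.degrees(np.arctan2(M[1,1],M[0,1]))
    print('t',round(o['time_s'],2),'pos',np.round(o['eef_pos'],4),'tilt',np.round(M[:2,2],4),'yaw y',round(a,2),'q1,q6',np.round(o['q'][[0,5]],2))
    print('shift now',np.round(d,1))
    if th is not None:
        c,s=np.cos(np.radians(th)),np.sin(np.radians(th)); M2=np.array([[-s,c,0],[c,s,0],[0,0,-1]])
        print('turn z',round(np.radians(a-th),4),'shift after turn',np.round(M2.T@(np.array(target)-o['eef_pos'])*1000,1))
E
python3 -c "
from h import *
go([.465,.231,.15],58)"
```

```text
t 0.15 pos [0.1286 0.56   0.2306] tilt [-0.0006 -0.0012] yaw y 77.06 q1,q6 [ 1.14 -0.21]
shift now [-401.6 -245.2   80.8]
turn z 0.3327 shift after turn [-459.7 -100.7   80.6]
```

Emit:
jog_arm(series=[[[0, 0, 0, 0, 0, 0.111, 85], [0, 0, 0, 0, 0, 0.111, 85], [0, 0, 0, 0, 0, 0.111, 85], [-35, -8, 0, 0, 0, 0, 85], [-35, -8, 0, 0, 0, 0, 85], [-35, -8, 0, 0, 0, 0, 85], [-35, -8, 0, 0, 0, 0, 85], [-35, -8, 0, 0, 0, 0, 85], [-35, -8, 0, 0, 0, 0, 85], [-35, -8, 0, 0, 0, 0, 85]]])

```text
time_s: 1.15
eef_pos: [0.3074, 0.3818, 0.2311]
eef_rot: [-0.0, 0.276, 0.961, -0.0]
wrist_force: [-0.1, 0.5, -0.4]
opening: 0.995
grasp_force: 0.0
```

Emit:
jog_arm(series=[[[-35, -8, 0, 0, 0, 0, 85], [-35, -8, 0, 0, 0, 0, 85], [-35, -8, 0, 0, 0, 0, 85], [-35, -8, 0, 0, 0, 0, 85], [-35, -7, 0, 0, 0, 0, 85], [-35, -5, 0, 0, 0, 0, 85], [0, 0, 20, 0, 0, 0, 85], [0, 0, 20, 0, 0, 0, 85], [0, 0, 20, 0, 0, 0, 85], [0, 0, 0, 0, 0, 0, 85]]])

```text
time_s: 2.15
eef_pos: [0.4593, 0.2336, 0.1682]
eef_rot: [-0.003, 0.276, 0.961, -0.002]
wrist_force: [0.1, 0.6, 0.3]
opening: 0.994
grasp_force: 0.0
```

```bash
python3 -c "
from h import *
go([.465,.231,.038],58); c=snap('wrist','w1'); print(c['xyz'])"
```

```text
t 2.15 pos [0.4593 0.2336 0.1682] tilt [-0.0061 -0.0015] yaw y 57.96 q1,q6 [ 0.24 -0.77]
shift now [ -6.8   1.4 130.2]
turn z -0.0007 shift after turn [ -6.2   0.8 130.2]
[0.39877977 0.2736757  0.31022546]
```

View pics/w1.png

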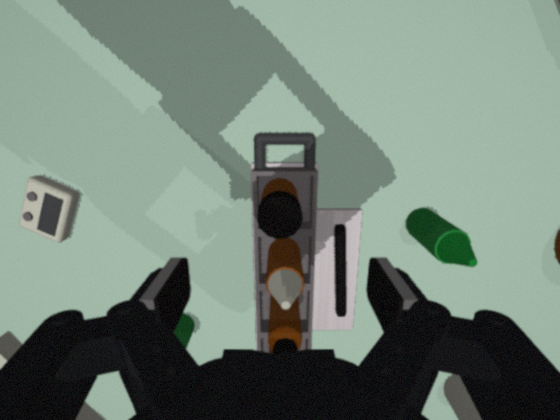

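The wrist view shows the jar lid at (279,214), the nozzle cone at (285,280) and the row upright in the picture between the fingers. I cast the lid ray for a check.

```bash
python3 -c "
from h import *
c=load('w1'); t=load('top0')
print(plane(c,[(279,215)],.086), plane(c,[(286,304)],.110), plane(t,[(174.8,254.7)],.086),plane(t,[(186.5,225.7)],.110))
print(tri(c,[(279,215),(286,304)],t,[(174.8,254.7),(186.5,225.7)]))"
```

```text
[[0.46103598 0.23399634 0.086     ]] [[0.51737954 0.20504474 0.11      ]] [[0.46362683 0.23062978 0.086     ]] [[0.51953016 0.2033448  0.11      ]]
[[4.63787521e-01 2.32393734e-01 7.65251270e-02 2.80810470e-04]
 [5.19733783e-01 2.03866857e-01 1.06255073e-01 3.36714763e-04]]
```

Emit:
jog_arm(series=[[[-3, 1, 10, 0, 0, 0, 85], [0, 0, 20, 0, 0, 0, 85], [0, 0, 20, 0, 0, 0, 85], [0, 0, 20, 0, 0, 0, 85], [0, 0, 20, 0, 0, 0, 85], [0, 0, 20, 0, 0, 0, 85], [0, 0, 12, 0, 0, 0, 85], [0, 0, 8, 0, 0, 0, 85], [0, 0, 0, 0, 0, 0, 85], [0, 0, 0, 0, 0, 0, 85]]])

```text
time_s: 3.2
eef_pos: [0.4652, 0.2339, 0.042]
eef_rot: [0.0, 0.276, 0.961, 0.0]
wrist_force: [-0.2, -0.1, 0.4]
opening: 0.993
grasp_force: 0.0
```

```bash
python3 -c "
from h import *
go([.463,.232,.038],58)"
```

```text
t 3.2 pos [0.4652 0.2339 0.042 ] tilt [0.0011 0.0003] yaw y 57.99 q1,q6 [ 0.24 -0.77]
shift now [ 0.9 -2.8  4. ]
turn z -0.0002 shift after turn [ 0.9 -2.8  4. ]
```

Emit:
jog_arm(series=[[[0, -2, 3, 0, 0, 0, 85], [0, 0, 0, 0, 0, 0, 85], [0, 0, 0, 0, 0, 0, 20], [0, 0, 0, 0, 0, 0, 20], [0, 0, 0, 0, 0, 0, 20], [0, 0, 0, 0, 0, 0, 20], [0, 0, 0, 0, 0, 0, 20], [0, 0, 0, 0, 0, 0, 20], [0, 0, 0, 0, 0, 0, 20], [0, 0, 0, 0, 0, 0, 20]]])

```text
time_s: 4.2
eef_pos: [0.4636, 0.2319, 0.0385]
eef_rot: [0.0, 0.276, 0.961, -0.0]
wrist_force: [-1.9, -1.3, 4.9]
opening: 0.398
grasp_force: 59.3
```

```bash
python3 -c "
from h import *
go([.470,-.198,.17],92.5);o=ctrl.get_obs();print(o['opening']*85.4,o['grasp_force'],o['wrist_force'])"
```

```text
t 4.2 pos [0.4636 0.2319 0.0385] tilt [ 0.0001 -0.0002] yaw y 57.99 q1,q6 [ 0.23 -0.78]
shift now [-233.3 -361.1 -131.4]
turn z -0.6024 shift after turn [  12.3 -429.8 -131.5]
33.98172898031707 59.349547773599625 [-1.94515889 -1.29791542  4.93242395]
```

Emit:
jog_arm(series=[[[0, 0, -8, 0, 0, 0, 20], [0, 0, -12, 0, 0, 0, 20], [0, 0, -15, 0, 0, 0, 20], [0, 0, -15, 0, 0, 0, 20], [0, 0, -15, 0, 0, -0.1, 20], [0, 0, -15, 0, 0, -0.1, 20], [0, 0, -15, 0, 0, -0.1, 20], [0, 0, -15, 0, 0, -0.1, 20], [0, 0, -15, 0, 0, -0.1, 20], [0, 0, -7, 0, 0, -0.1, 20]]])

```text
time_s: 5.2
eef_pos: [0.4643, 0.2323, 0.1727]
eef_rot: [0.001, -0.023, 1.0, 0.0]
wrist_force: [0.2, 0.0, -2.2]
opening: 0.4
grasp_force: 59.6
```

Emit:
jog_arm(series=[[[0, -15, 0, 0, 0, 0, 20], [1, -30, 0, 0, 0, 0, 20], [1, -30, 0, 0, 0, 0, 20], [1, -30, 0, 0, 0, 0, 20], [1, -30, 0, 0, 0, 0, 20], [1, -30, 0, 0, 0, 0, 20], [1, -30, 0, 0, 0, 0, 20], [1, -30, 0, 0, 0, 0, 20], [1, -30, 0, 0, 0, 0, 20], [1, -30, 0, 0, 0, 0, 20]]])

```text
time_s: 6.2
eef_pos: [0.4655, -0.0549, 0.1703]
eef_rot: [-0.0, -0.019, 1.0, -0.0]
wrist_force: [0.7, 0.8, -1.7]
opening: 0.401
grasp_force: 59.9
```

Emit:
jog_arm(series=[[[1, -30, 0, 0, 0, 0, 20], [1, -30, 0, 0, 0, 0, 20], [1, -30, 0, 0, 0, 0, 20], [0, -30, 0, 0, 0, 0, 20], [0, -20, 0, 0, 0, 0, 20], [0, -5, 0, 0, 0, 0, 20], [0, 0, 30, 0, 0, 0, 20], [0, 0, 30, 0, 0, 0, 20], [0, 0, 0, 0, 0, 0, 20], [0, 0, 0, 0, 0, 0, 20]]])

```text
time_s: 7.2
eef_pos: [0.4687, -0.1976, 0.1103]
eef_rot: [-0.001, -0.02, 1.0, 0.001]
wrist_force: [-0.0, -1.0, -0.4]
opening: 0.399
grasp_force: 59.9
```

```bash
python3 -c "
from h import *
go([.470,-.198,.035],92.5);o=ctrl.get_obs();print(o['opening']*85.4,o['grasp_force'],o['wrist_force']); snap('wrist','w2')"
```

```text
t 7.2 pos [ 0.4687 -0.1976  0.1103] tilt [-0.0014  0.0011] yaw y 92.34 q1,q6 [-0.63 -2.24]
shift now [-1.4 -0.6 75.3]
turn z -0.0029 shift after turn [-1.3 -0.5 75.3]
34.095769325708204 59.92125704884529 [-3.97507494e-04 -9.74408056e-01 -3.85815654e-01]
```

View pics/w2.png

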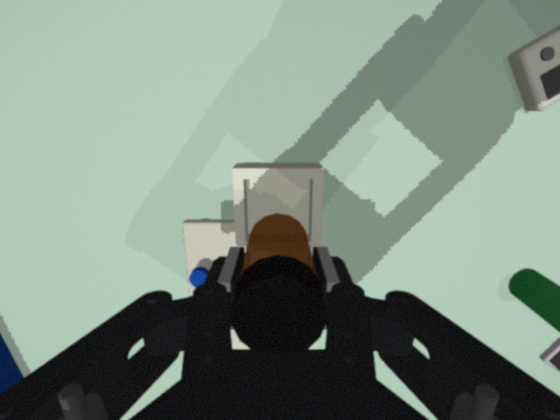

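The jar is held at (278,300), centred across the rack (edges at columns 233 and 322). The rack's end wall is at row 165, so I check the end-wall position.

```bash
python3 -c "
from h import *
c=load('w2'); print(plane(c,[(234,165),(278,165),(321,165)],.028))"
```

```text
[[ 0.43340543 -0.23067673  0.028     ]
 [ 0.43215878 -0.19832257  0.028     ]
 [ 0.43087076 -0.16670784  0.028     ]]
```

Emit:
jog_arm(series=[[[-1, 0, 15, 0, 0, 0, 20], [0, 0, 15, 0, 0, 0, 20], [0, 0, 15, 0, 0, 0, 20], [0, 0, 10, 0, 0, 0, 20], [0, 0, 6, 0, 0, 0, 20], [0, 0, 4, 0, 0, 0, 20], [0, 0, 3, 0, 0, 0, 20], [0, 0, 2, 0, 0, 0, 20], [0, 0, 1, 0, 0, 0, 20], [0, 0, 0, 0, 0, 0, 20]]])

```text
time_s: 8.25
eef_pos: [0.4703, -0.1982, 0.0394]
eef_rot: [0.0, -0.021, 1.0, -0.0]
wrist_force: [-1.2, 0.9, -1.2]
opening: 0.399
grasp_force: 59.9
```

Emit:
jog_arm(series=[[[1, 0, 1, 0, 0, 0, 20], [1, 0, 1, 0, 0, 0, 20], [0, 0, 1, 0, 0, 0, 20], [0, 0, 1, 0, 0, 0, 20], [0, 0, 0.5, 0, 0, 0, 20], [0, 0, 0, 0, 0, 0, 20], [0, 0, 0, 0, 0, 0, 20], [0, 0, 0, 0, 0, 0, 20], [0, 0, 0, 0, 0, 0, 20], [0, 0, 0, 0, 0, 0, 20]]])

```text
time_s: 9.25
eef_pos: [0.4683, -0.1982, 0.0348]
eef_rot: [0.0, -0.021, 1.0, -0.0]
wrist_force: [-0.5, -0.8, -2.0]
opening: 0.402
grasp_force: 59.9
```

Emit:
jog_arm(series=[[[0, 0, 0.4, 0, 0, 0, 20], [0, 0, 0.4, 0, 0, 0, 20], [0, 0, 0.4, 0, 0, 0, 20], [0, 0, 0, 0, 0, 0, 20], [0, 0, 0, 0, 0, 0, 20], [0, 0, 0, 0, 0, 0, 20], [0, 0, 0, 0, 0, 0, 20], [0, 0, 0, 0, 0, 0, 20], [0, 0, 0, 0, 0, 0, 20], [0, 0, 0, 0, 0, 0, 20]]])

```text
time_s: 10.25
eef_pos: [0.4684, -0.1983, 0.0345]
eef_rot: [0.0, -0.021, 1.0, -0.0]
wrist_force: [-2.5, 1.5, 8.3]
opening: 0.398
grasp_force: 60.8
```

Emit:
jog_arm(series=[[[0, 0, 0, 0, 0, 0, 40], [0, 0, 0, 0, 0, 0, 50], [0, 0, 0, 0, 0, 0, 70], [0, 0, 0, 0, 0, 0, 85], [0, 0, 0, 0, 0, 0, 85], [0, 0, -10, 0, 0, 0, 85], [0, 0, -25, 0, 0, 0, 85], [0, 0, -35, 0, 0, 0, 85], [0, 0, -35, 0, 0, 0, 85], [0, 0, -30, 0, 0, 0, 85]]])

```text
time_s: 11.25
eef_pos: [0.4685, -0.1984, 0.1712]
eef_rot: [0.001, -0.021, 1.0, -0.001]
wrist_force: [0.8, -1.1, 0.5]
opening: 0.992
grasp_force: 0.0
```

Emit:
jog_arm(series=[[[-2, 15, 0, 0, 0, 0, 85], [-5, 30, 0, 0, 0, 0, 85], [-5, 30, 0, 0, 0, 0, 85], [-5, 30, 0, 0, 0, 0, 85], [-5, 30, 0, 0, 0, 0, 85], [-5, 30, 0, 0, 0, 0, 85], [-5, 30, 0, 0, 0, 0, 85], [-5, 30, 0, 0, 0, 0, 85], [-5, 30, 0, 0, 0, 0, 85], [-5, 30, 0, 0, 0, 0, 85]]])

```text
time_s: 12.25
eef_pos: [0.5028, 0.0902, 0.1683]
eef_rot: [-0.0, -0.021, 1.0, 0.0]
wrist_force: [-0.0, -0.6, -0.1]
opening: 0.997
grasp_force: 0.0
```

Emit:
jog_arm(series=[[[-5, 30, 0, 0, 0, 0, 85], [-5, 30, 0, 0, 0, 0, 85], [-5, 30, 0, 0, 0, 0, 85], [-5, 20, 0, 0, 0, 0, 85], [0, 5, 0, 0, 0, 0.12, 85], [0, 0, 0, 0, 0, 0.12, 85], [0, 0, 0, 0, 0, 0.12, 85], [0, 0, 0, 0, 0, 0.12, 85], [0, 0, 0, 0, 0, 0.12, 85], [0, 0, 0, 0, 0, 0, 85]]])

```text
time_s: 13.25
eef_pos: [0.518, 0.2045, 0.1682]
eef_rot: [-0.0, 0.276, 0.961, -0.0]
wrist_force: [-0.4, -0.5, -0.3]
opening: 0.995
grasp_force: 0.0
```

```bash
python3 -c "
from h import *
go([.519,.2035,.038],58); snap('wrist','w3'); c=snap('scene','s3'); cv2.imwrite('pics/s3c.png',cv2.resize(c['frame'][80:380,130:430],(600,600)))"
```

```text
t 13.25 pos [0.518  0.2045 0.1682] tilt [-0.001  -0.0001] yaw y 57.94 q1,q6 [ 0.16 -0.85]
shift now [ -1.5  -0.2 130.2]
turn z -0.001 shift after turn [ -1.4  -0.3 130.2]
```

View pics/s3c.png

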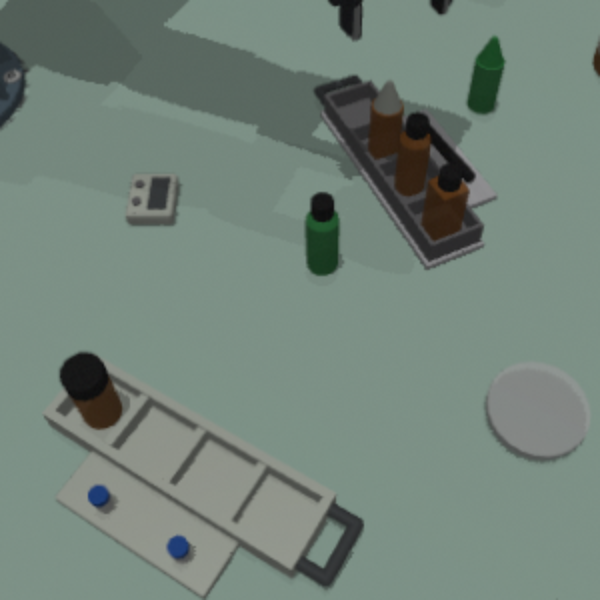

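View pics/w3.png

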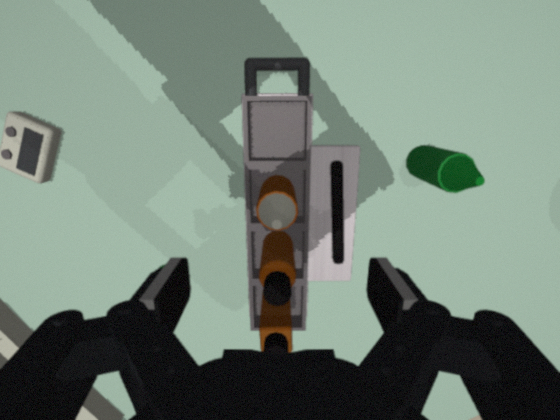

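The scene crop shows the jar standing in the rack's farthest pocket. In the wrist view the nozzle shoulder is at (277,210) and the round cap at (278,288).

```bash
python3 -c "
from h import *
c=load('w3'); print(plane(c,[(277,210)],.080),plane(c,[(277,226)],.110),plane(c,[(278,288)],.108))"
```

```text
[[0.51748349 0.20480323 0.08      ]] [[0.5194316  0.20375288 0.11      ]] [[0.56252299 0.17750403 0.108     ]]
```

Emit:
jog_arm(series=[[[-1, 0, 15, 0, 0, 0, 85], [0, 0, 20, 0, 0, 0, 85], [0, 0, 20, 0, 0, 0, 85], [0, 0, 20, 0, 0, 0, 85], [0, 0, 20, 0, 0, 0, 85], [0, 0, 15, 0, 0, 0, 85], [0, 0, 12, 0, 0, 0, 85], [0, 0, 8, 0, 0, 0, 85], [0, 0, 0, 0, 0, 0, 85], [0, 0, 0, 0, 0, 0, 85]]])

```text
time_s: 14.35
eef_pos: [0.52, 0.2038, 0.039]
eef_rot: [0.0, 0.276, 0.961, 0.0]
wrist_force: [-0.5, -0.4, -0.2]
opening: 0.996
grasp_force: 0.0
```

Emit:
jog_arm(series=[[[0, 0, 0, 0, 0, 0, 85], [0, 0, 0, 0, 0, 0, 20], [0, 0, 0, 0, 0, 0, 20], [0, 0, 0, 0, 0, 0, 20], [0, 0, 0, 0, 0, 0, 20], [0, 0, 0, 0, 0, 0, 20], [0, 0, 0, 0, 0, 0, 20], [0, 0, 0, 0, 0, 0, 20], [0, 0, 0, 0, 0, 0, 20], [0, 0, 0, 0, 0, 0, 20]]])

```text
time_s: 15.35
eef_pos: [0.5196, 0.2036, 0.0389]
eef_rot: [0.0, 0.276, 0.961, -0.0]
wrist_force: [-0.9, -1.8, 4.6]
opening: 0.384
grasp_force: 59.4
```

```bash
python3 -c "
from h import *
go([.5285,-.1960,.17],92.4);o=ctrl.get_obs();print(o['opening']*85.4,o['grasp_force'],o['wrist_force'])"
```

```text
t 15.35 pos [0.5196 0.2036 0.0389] tilt [ 0.0001 -0.0001] yaw y 57.99 q1,q6 [ 0.16 -0.85]
shift now [-219.4 -334.2 -131. ]
turn z -0.6006 shift after turn [   7.9 -399.7 -131.1]
32.75860119035075 59.390480518341064 [-0.87058669 -1.78915102  4.59380664]
```

Emit:
jog_arm(series=[[[0, 0, -8, 0, 0, 0, 20], [0, 0, -12, 0, 0, 0, 20], [0, 0, -15, 0, 0, 0, 20], [0, 0, -15, 0, 0, 0, 20], [0, 0, -15, 0, 0, -0.1, 20], [0, 0, -15, 0, 0, -0.1, 20], [0, 0, -15, 0, 0, -0.1, 20], [0, 0, -15, 0, 0, -0.1, 20], [0, 0, -15, 0, 0, -0.1, 20], [0, 0, -7, 0, 0, -0.1, 20]]])

```text
time_s: 16.35
eef_pos: [0.5206, 0.2039, 0.1738]
eef_rot: [0.002, -0.023, 1.0, 0.0]
wrist_force: [1.1, 0.4, -1.3]
opening: 0.387
grasp_force: 59.4
```

Emit:
jog_arm(series=[[[0, -15, 0, 0, 0, 0, 20], [1, -30, 0, 0, 0, 0, 20], [1, -30, 0, 0, 0, 0, 20], [1, -30, 0, 0, 0, 0, 20], [1, -30, 0, 0, 0, 0, 20], [1, -30, 0, 0, 0, 0, 20], [1, -30, 0, 0, 0, 0, 20], [1, -30, 0, 0, 0, 0, 20], [1, -30, 0, 0, 0, 0, 20], [0, -30, 0, 0, 0, 0, 20]]])

```text
time_s: 17.35
eef_pos: [0.5225, -0.0834, 0.1708]
eef_rot: [-0.0, -0.019, 1.0, -0.0]
wrist_force: [0.7, 0.3, -0.3]
opening: 0.382
grasp_force: 59.6
```

Emit:
jog_arm(series=[[[0, -30, 0, 0, 0, 0, 20], [0, -30, 0, 0, 0, 0, 20], [0, -30, 0, 0, 0, 0, 20], [0, -20, 0, 0, 0, 0, 20], [0, -5, 0, 0, 0, 0, 20], [0, 0, 20, 0, 0, 0, 20], [0, 0, 20, 0, 0, 0, 20], [0, 0, 20, 0, 0, 0, 20], [0, 0, 0, 0, 0, 0, 20], [0, 0, 0, 0, 0, 0, 20]]])

```text
time_s: 18.35
eef_pos: [0.5277, -0.1959, 0.1108]
eef_rot: [-0.0, -0.02, 1.0, 0.0]
wrist_force: [-0.0, -0.2, -1.9]
opening: 0.387
grasp_force: 59.7
```

```bash
python3 -c "
from h import *
go([.5285,-.1960,.040],92.4);o=ctrl.get_obs();print(o['opening']*85.4,o['grasp_force'],o['wrist_force'])"
```

```text
t 18.35 pos [ 0.5277 -0.1959  0.1108] tilt [-0.0008  0.0006] yaw y 92.33 q1,q6 [-0.57 -2.18]
shift now [-0.9 -0.2 70.8]
turn z -0.0012 shift after turn [-0.8 -0.2 70.8]
33.01199184042072 59.68922317028046 [-0.0220246  -0.15759117 -1.93733885]
```

Now I descend to about 0.038, then creep to contact.

Emit:
jog_arm(series=[[[-1, 0, 15, 0, 0, 0, 20], [0, 0, 15, 0, 0, 0, 20], [0, 0, 15, 0, 0, 0, 20], [0, 0, 10, 0, 0, 0, 20], [0, 0, 6, 0, 0, 0, 20], [0, 0, 5, 0, 0, 0, 20], [0, 0, 4, 0, 0, 0, 20], [0, 0, 2, 0, 0, 0, 20], [0, 0, 0, 0, 0, 0, 20], [0, 0, 0, 0, 0, 0, 20]]])

```text
time_s: 19.35
eef_pos: [0.5293, -0.1964, 0.0389]
eef_rot: [0.0, -0.021, 1.0, -0.0]
wrist_force: [-0.6, -0.4, -1.2]
opening: 0.382
grasp_force: 59.7
```

Emit:
jog_arm(series=[[[0, 0, 1, 0, 0, 0, 20], [0, 0, 1, 0, 0, 0, 20], [0, 0, 0.8, 0, 0, 0, 20], [0, 0, 0.4, 0, 0, 0, 20], [0, 0, 0, 0, 0, 0, 20], [0, 0, 0, 0, 0, 0, 20], [0, 0, 0, 0, 0, 0, 20], [0, 0, 0, 0, 0, 0, 20], [0, 0, 0, 0, 0, 0, 20], [0, 0, 0, 0, 0, 0, 20]]])

```text
time_s: 20.35
eef_pos: [0.5291, -0.1963, 0.0354]
eef_rot: [0.0, -0.021, 1.0, -0.0]
wrist_force: [0.4, -0.1, -1.1]
opening: 0.384
grasp_force: 59.7
```

Emit:
jog_arm(series=[[[0, 0, 0.5, 0, 0, 0, 20], [0, 0, 0.4, 0, 0, 0, 20], [0, 0, 0.3, 0, 0, 0, 20], [0, 0, 0, 0, 0, 0, 20], [0, 0, 0, 0, 0, 0, 20], [0, 0, 0, 0, 0, 0, 20], [0, 0, 0, 0, 0, 0, 20], [0, 0, 0, 0, 0, 0, 20], [0, 0, 0, 0, 0, 0, 20], [0, 0, 0, 0, 0, 0, 20]]])

```text
time_s: 21.35
eef_pos: [0.5292, -0.1963, 0.035]
eef_rot: [0.0, -0.021, 1.0, -0.0]
wrist_force: [-2.0, 1.7, 6.0]
opening: 0.386
grasp_force: 60.4
```

Emit:
jog_arm(series=[[[0, 0, 0, 0, 0, 0, 40], [0, 0, 0, 0, 0, 0, 50], [0, 0, 0, 0, 0, 0, 70], [0, 0, 0, 0, 0, 0, 85], [0, 0, 0, 0, 0, 0, 85], [0, 0, -10, 0, 0, 0, 85], [0, 0, -25, 0, 0, 0, 85], [0, 0, -35, 0, 0, 0, 85], [0, 0, -35, 0, 0, 0, 85], [0, 0, -30, 0, 0, 0, 85]]])

```text
time_s: 22.35
eef_pos: [0.5294, -0.1965, 0.172]
eef_rot: [0.001, -0.021, 1.0, -0.001]
wrist_force: [-0.1, -0.4, -0.4]
opening: 0.997
grasp_force: 0.0
```

Emit:
jog_arm(series=[[[-3, 15, 0, 0, 0, 0, 85], [-4, 30, 0, 0, 0, 0, 85], [-4, 30, 0, 0, 0, 0, 85], [-4, 30, 0, 0, 0, 0, 85], [-4, 30, 0, 0, 0, 0, 85], [-4, 30, 0, 0, 0, 0, 85], [-4, 30, 0, 0, 0, 0, 85], [-4, 30, 0, 0, 0, 0, 85], [-4, 30, 0, 0, 0, 0, 85], [-4, 30, 0, 0, 0, 0, 85]]])

```text
time_s: 23.35
eef_pos: [0.5556, 0.0919, 0.1689]
eef_rot: [-0.0, -0.021, 1.0, 0.0]
wrist_force: [0.4, -1.2, 0.2]
opening: 0.998
grasp_force: 0.0
```

Emit:
jog_arm(series=[[[-4, 30, 0, 0, 0, 0, 85], [-4, 30, 0, 0, 0, 0, 85], [-4, 18, 0, 0, 0, 0, 85], [0, 5, 0, 0, 0, 0, 85], [0, 0, 0, 0, 0, 0.12, 85], [0, 0, 0, 0, 0, 0.12, 85], [0, 0, 0, 0, 0, 0.12, 85], [0, 0, 0, 0, 0, 0.12, 85], [0, 0, 0, 0, 0, 0.12, 85], [0, 0, 0, 0, 0, 0, 85]]])

```text
time_s: 24.35
eef_pos: [0.5644, 0.1729, 0.1689]
eef_rot: [-0.0, 0.277, 0.961, -0.0]
wrist_force: [-0.2, 0.1, 0.3]
opening: 0.993
grasp_force: 0.0
```

```bash
python3 -c "
from h import *
go([.565,.174,.038],58); a=snap('wrist','w4')['frame']; c=snap('scene','s4'); b=cv2.resize(c['frame'][80:380,130:430],(420,420))
cv2.imwrite('pics/m4.png',np.hstack([a[:,90:470],b]))"
```

```text
t 24.35 pos [0.5644 0.1729 0.1689] tilt [-0.0007 -0.0003] yaw y 57.89 q1,q6 [ 0.1  -0.91]
shift now [  0.    1.4 130.9]
turn z -0.0019 shift after turn [1.000e-01 1.300e+00 1.309e+02]
```

View pics/m4.png

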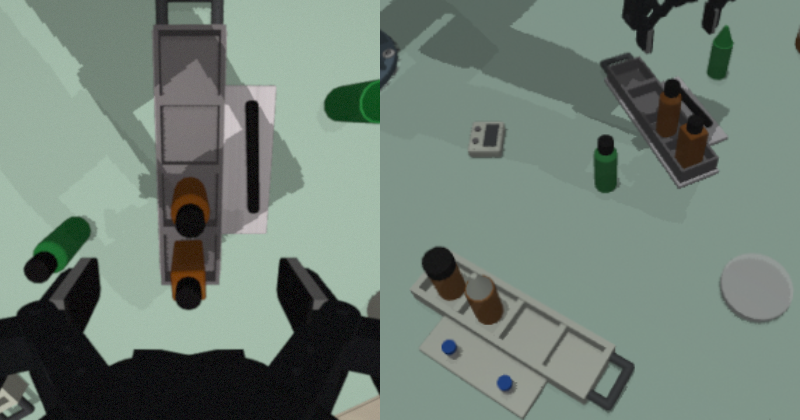

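Jar and nozzle stand upright in the rack. In the wrist picture the round cap is at (280,221) and the square cap at (279,292).

```bash
python3 -c "
from h import *
c=load('w4'); print(plane(c,[(280,221)],.108),plane(c,[(279,293)],.1))"
```

```text
[[0.56469648 0.17528593 0.108     ]] [[0.61777994 0.1411358  0.1       ]]
```

Emit:
jog_arm(series=[[[0, 1, 15, 0, 0, 0, 85], [0, 0, 20, 0, 0, 0, 85], [0, 0, 20, 0, 0, 0, 85], [0, 0, 20, 0, 0, 0, 85], [0, 0, 20, 0, 0, 0, 85], [0, 0, 15, 0, 0, 0, 85], [0, 0, 12, 0, 0, 0, 85], [0, 0, 8, 0, 0, 0, 85], [0, 0, 0, 0, 0, 0, 85], [0, 0, 0, 0, 0, 0, 85]]])

```text
time_s: 25.45
eef_pos: [0.5658, 0.1744, 0.0396]
eef_rot: [0.0, 0.276, 0.961, 0.0]
wrist_force: [-0.4, 0.6, -0.1]
opening: 1.0
grasp_force: 0.0
```

Emit:
jog_arm(series=[[[0, 0, 1, 0, 0, 0, 85], [0, 0, 0, 0, 0, 0, 20], [0, 0, 0, 0, 0, 0, 20], [0, 0, 0, 0, 0, 0, 20], [0, 0, 0, 0, 0, 0, 20], [0, 0, 0, 0, 0, 0, 20], [0, 0, 0, 0, 0, 0, 20], [0, 0, 0, 0, 0, 0, 20], [0, 0, 0, 0, 0, 0, 20], [0, 0, 0, 0, 0, 0, 20]]])

```text
time_s: 26.45
eef_pos: [0.5655, 0.1743, 0.0386]
eef_rot: [0.0, 0.276, 0.961, -0.0]
wrist_force: [-2.3, -0.5, 5.0]
opening: 0.36
grasp_force: 59.3
```

```bash
python3 -c "
from h import *
go([.5885,-.1935,.17],92.4);o=ctrl.get_obs();print(o['opening']*85.4,o['grasp_force'],o['wrist_force'])"
```

```text
t 26.45 pos [0.5655 0.1743 0.0386] tilt [ 0.0003 -0.0001] yaw y 57.98 q1,q6 [ 0.1  -0.91]
shift now [-214.5 -299.7 -131.4]
turn z -0.6007 shift after turn [  -7.6 -368.5 -131.4]
30.744166398568314 59.321482479572296 [-2.34678293 -0.45362177  5.02753887]
```

Emit:
jog_arm(series=[[[0, 0, -8, 0, 0, 0, 20], [0, 0, -12, 0, 0, 0, 20], [0, 0, -15, 0, 0, 0, 20], [0, 0, -15, 0, 0, 0, 20], [0, 0, -15, 0, 0, -0.1, 20], [0, 0, -15, 0, 0, -0.1, 20], [0, 0, -15, 0, 0, -0.1, 20], [0, 0, -15, 0, 0, -0.1, 20], [0, 0, -15, 0, 0, -0.1, 20], [0, 0, -7, 0, 0, -0.1, 20]]])

```text
time_s: 27.45
eef_pos: [0.5665, 0.1746, 0.1734]
eef_rot: [0.002, -0.023, 1.0, 0.0]
wrist_force: [-0.7, -0.1, -1.9]
opening: 0.361
grasp_force: 59.3
```

Emit:
jog_arm(series=[[[0, -15, 0, 0, 0, 0, 20], [-1, -30, 0, 0, 0, 0, 20], [-1, -30, 0, 0, 0, 0, 20], [-1, -30, 0, 0, 0, 0, 20], [-1, -30, 0, 0, 0, 0, 20], [-1, -30, 0, 0, 0, 0, 20], [-1, -30, 0, 0, 0, 0, 20], [-1, -30, 0, 0, 0, 0, 20], [-1, -30, 0, 0, 0, 0, 20], [0, -30, 0, 0, 0, 0, 20]]])

```text
time_s: 28.45
eef_pos: [0.5845, -0.1122, 0.1704]
eef_rot: [-0.0, -0.019, 1.0, -0.0]
wrist_force: [-0.0, 0.1, -2.2]
opening: 0.357
grasp_force: 59.4
```

Emit:
jog_arm(series=[[[0, -30, 0, 0, 0, 0, 20], [0, -30, 0, 0, 0, 0, 20], [0, -18, 0, 0, 0, 0, 20], [0, -5, 0, 0, 0, 0, 20], [0, 0, 0, 0, 0, 0, 20], [0, 0, 20, 0, 0, 0, 20], [0, 0, 20, 0, 0, 0, 20], [0, 0, 20, 0, 0, 0, 20], [0, 0, 0, 0, 0, 0, 20], [0, 0, 0, 0, 0, 0, 20]]])

```text
time_s: 29.45
eef_pos: [0.5885, -0.1916, 0.1103]
eef_rot: [-0.0, -0.021, 1.0, 0.0]
wrist_force: [0.6, 0.5, -0.4]
opening: 0.363
grasp_force: 59.4
```

```bash
python3 -c "
from h import *
go([.5885,-.1935,.038],92.4);o=ctrl.get_obs();print(o['opening']*85.4,o['grasp_force'],o['wrist_force'])"
```

```text
t 29.45 pos [ 0.5885 -0.1916  0.1103] tilt [-0.0008  0.0007] yaw y 92.43 q1,q6 [-0.51 -2.12]
shift now [-0.  -1.9 72.3]
turn z 0.0005 shift after turn [ 0.  -1.9 72.3]
30.96484852075267 59.44010227918625 [ 0.64110256  0.53615626 -0.42114792]
```

Emit:
jog_arm(series=[[[0, -2, 15, 0, 0, 0, 20], [0, 0, 15, 0, 0, 0, 20], [0, 0, 15, 0, 0, 0, 20], [0, 0, 10, 0, 0, 0, 20], [0, 0, 6, 0, 0, 0, 20], [0, 0, 5, 0, 0, 0, 20], [0, 0, 4, 0, 0, 0, 20], [0, 0, 2, 0, 0, 0, 20], [0, 0, 0, 0, 0, 0, 20], [0, 0, 0, 0, 0, 0, 20]]])

```text
time_s: 30.45
eef_pos: [0.5889, -0.1951, 0.0386]
eef_rot: [0.0, -0.021, 1.0, -0.0]
wrist_force: [0.3, -0.2, -1.5]
opening: 0.361
grasp_force: 59.4
```

Emit:
jog_arm(series=[[[0, 0, 1, 0, 0, 0, 20], [0, 0, 1, 0, 0, 0, 20], [0, 0, 0.8, 0, 0, 0, 20], [0, 0, 0.6, 0, 0, 0, 20], [0, 0, 0.4, 0, 0, 0, 20], [0, 0, 0.4, 0, 0, 0, 20], [0, 0, 0, 0, 0, 0, 20], [0, 0, 0, 0, 0, 0, 20], [0, 0, 0, 0, 0, 0, 20], [0, 0, 0, 0, 0, 0, 20]]])

```text
time_s: 31.45
eef_pos: [0.5887, -0.195, 0.0346]
eef_rot: [0.0, -0.021, 1.0, -0.0]
wrist_force: [-2.7, 1.4, 5.7]
opening: 0.356
grasp_force: 60.1
```

Emit:
jog_arm(series=[[[0, 0, 0, 0, 0, 0, 40], [0, 0, 0, 0, 0, 0, 50], [0, 0, 0, 0, 0, 0, 70], [0, 0, 0, 0, 0, 0, 85], [0, 0, 0, 0, 0, 0, 85], [0, 0, -10, 0, 0, 0, 85], [0, 0, -25, 0, 0, 0, 85], [0, 0, -35, 0, 0, 0, 85], [0, 0, -35, 0, 0, 0, 85], [0, 0, -30, 0, 0, 0, 85]]])

```text
time_s: 32.45
eef_pos: [0.589, -0.1952, 0.1719]
eef_rot: [0.001, -0.021, 1.0, -0.001]
wrist_force: [0.6, -0.5, 1.1]
opening: 0.997
grasp_force: 0.0
```

Emit:
jog_arm(series=[[[-4, 15, 0, 0, 0, 0, 85], [-4, 30, 0, 0, 0, 0, 85], [-4, 30, 0, 0, 0, 0, 85], [-4, 30, 0, 0, 0, 0, 85], [-4, 30, 0, 0, 0, 0, 85], [-4, 30, 0, 0, 0, 0, 85], [-4, 30, 0, 0, 0, 0, 85], [-4, 30, 0, 0, 0, 0, 85], [-4, 30, 0, 0, 0, 0, 85], [-4, 30, 0, 0, 0, 0, 85]]])

```text
time_s: 33.45
eef_pos: [0.6163, 0.0932, 0.1686]
eef_rot: [-0.0, -0.021, 1.0, 0.0]
wrist_force: [0.1, 0.0, 0.1]
opening: 0.992
grasp_force: 0.0
```

Emit:
jog_arm(series=[[[-4, 30, 0, 0, 0, 0, 85], [0, 12, 0, 0, 0, 0, 85], [0, 5, 0, 0, 0, 0, 85], [0, 0, 0, 0, 0, 0.12, 85], [0, 0, 0, 0, 0, 0.12, 85], [0, 0, 0, 0, 0, 0.12, 85], [0, 0, 0, 0, 0, 0.12, 85], [0, 0, 0, 0, 0, 0.12, 85], [0, 0, 0, 0, 0, 0, 85], [0, 0, 0, 0, 0, 0, 85]]])

```text
time_s: 34.45
eef_pos: [0.6188, 0.1377, 0.1689]
eef_rot: [-0.0, 0.275, 0.962, -0.0]
wrist_force: [0.7, -0.1, -0.4]
opening: 0.992
grasp_force: 0.0
```

```bash
python3 -c "
from h import *
go([.620,.138,.038],58); a=snap('wrist','w5')['frame']; c=snap('scene','s5'); b=cv2.resize(c['frame'][80:380,130:430],(420,420))
cv2.imwrite('pics/m5.png',np.hstack([a[:,90:470],b]))"
```

```text
t 34.45 pos [0.6188 0.1377 0.1689] tilt [-0.0003 -0.0003] yaw y 58.11 q1,q6 [ 0.03 -0.98]
shift now [ -0.9   0.9 130.9]
turn z 0.002 shift after turn [ -0.9   0.9 130.9]
```

View pics/m5.png

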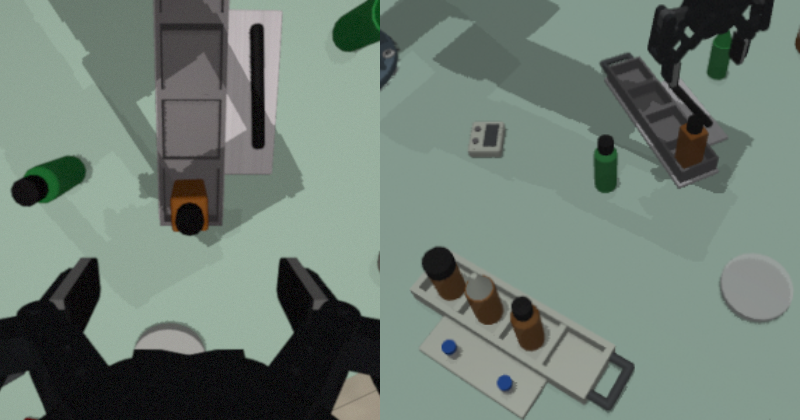

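Three bottles stand in the rack. The square cap is at (279,219), with its sides parallel to the row, centred between the fingers.

Emit:
jog_arm(series=[[[0, 1, 15, 0, 0, 0, 85], [0, 0, 20, 0, 0, 0, 85], [0, 0, 20, 0, 0, 0, 85], [0, 0, 20, 0, 0, 0, 85], [0, 0, 20, 0, 0, 0, 85], [0, 0, 15, 0, 0, 0, 85], [0, 0, 12, 0, 0, 0, 85], [0, 0, 8, 0, 0, 0, 85], [0, 0, 0, 0, 0, 0, 85], [0, 0, 0, 0, 0, 0, 85]]])

```text
time_s: 35.55
eef_pos: [0.6199, 0.1394, 0.0395]
eef_rot: [0.0, 0.276, 0.961, 0.0]
wrist_force: [-0.3, -0.7, -0.4]
opening: 0.996
grasp_force: 0.0
```

Emit:
jog_arm(series=[[[0, 0, 1, 0, 0, 0, 85], [0, 0, 0, 0, 0, 0, 20], [0, 0, 0, 0, 0, 0, 20], [0, 0, 0, 0, 0, 0, 20], [0, 0, 0, 0, 0, 0, 20], [0, 0, 0, 0, 0, 0, 20], [0, 0, 0, 0, 0, 0, 20], [0, 0, 0, 0, 0, 0, 20], [0, 0, 0, 0, 0, 0, 20], [0, 0, 0, 0, 0, 0, 20]]])

```text
time_s: 36.55
eef_pos: [0.6196, 0.1394, 0.0383]
eef_rot: [0.0, 0.276, 0.961, 0.0]
wrist_force: [-0.8, -0.6, 4.3]
opening: 0.348
grasp_force: 59.4
```

```bash
python3 -c "
from h import *
go([.6490,-.1910,.17],92.4);o=ctrl.get_obs();print(o['opening']*85.4,o['grasp_force'],o['wrist_force'])"
```

```text
t 36.55 pos [0.6196 0.1394 0.0383] tilt [0.0005 0.    ] yaw y 57.99 q1,q6 [ 0.03 -0.98]
shift now [-200.1 -264.6 -131.7]
turn z -0.6006 shift after turn [ -15.5 -331.4 -131.7]
29.679871673436942 59.447840452194214 [-0.84048505 -0.56990802  4.2653785 ]
```

Emit:
jog_arm(series=[[[0, 0, -8, 0, 0, 0, 20], [0, 0, -12, 0, 0, 0, 20], [0, 0, -15, 0, 0, 0, 20], [0, 0, -15, 0, 0, 0, 20], [0, 0, -15, 0, 0, -0.1, 20], [0, 0, -15, 0, 0, -0.1, 20], [0, 0, -15, 0, 0, -0.1, 20], [0, 0, -15, 0, 0, -0.1, 20], [0, 0, -15, 0, 0, -0.1, 20], [0, 0, -7, 0, 0, -0.1, 20]]])

```text
time_s: 37.55
eef_pos: [0.6205, 0.1395, 0.1734]
eef_rot: [0.002, -0.023, 1.0, 0.0]
wrist_force: [0.6, 0.8, -1.1]
opening: 0.348
grasp_force: 59.1
```

Emit:
jog_arm(series=[[[0, -15, 0, 0, 0, 0, 20], [-2, -30, 0, 0, 0, 0, 20], [-2, -30, 0, 0, 0, 0, 20], [-2, -30, 0, 0, 0, 0, 20], [-2, -30, 0, 0, 0, 0, 20], [-2, -30, 0, 0, 0, 0, 20], [-2, -30, 0, 0, 0, 0, 20], [-2, -30, 0, 0, 0, 0, 20], [-1, -30, 0, 0, 0, 0, 20], [0, -30, 0, 0, 0, 0, 20]]])

```text
time_s: 38.55
eef_pos: [0.6455, -0.1471, 0.17]
eef_rot: [-0.0, -0.019, 1.0, -0.0]
wrist_force: [0.3, -0.5, -1.0]
opening: 0.34
grasp_force: 59.3
```

Emit:
jog_arm(series=[[[0, -30, 0, 0, 0, 0, 20], [0, -12, 0, 0, 0, 0, 20], [0, -4, 0, 0, 0, 0, 20], [0, 0, 0, 0, 0, 0, 20], [0, 0, 20, 0, 0, 0, 20], [0, 0, 20, 0, 0, 0, 20], [0, 0, 20, 0, 0, 0, 20], [0, 0, 0, 0, 0, 0, 20], [0, 0, 0, 0, 0, 0, 20], [0, 0, 0, 0, 0, 0, 20]]])

```text
time_s: 39.55
eef_pos: [0.649, -0.1904, 0.1117]
eef_rot: [0.001, -0.021, 1.0, -0.0]
wrist_force: [-0.3, 1.1, -0.8]
opening: 0.341
grasp_force: 59.3
```

```bash
python3 -c "
from h import *
go([.6490,-.1910,.038],92.4);o=ctrl.get_obs();print(o['opening']*85.4,o['grasp_force'],o['wrist_force'])"
```

```text
t 39.55 pos [ 0.649  -0.1904  0.1117] tilt [ 0.0021 -0.0009] yaw y 92.4 q1,q6 [-0.46 -2.07]
shift now [ 0.2 -0.6 73.7]
turn z 0.0 shift after turn [ 0.  -0.6 73.7]
29.090215308438527 59.34141218662262 [-0.31287721  1.13556239 -0.82665894]
```

Emit:
jog_arm(series=[[[0, -1, 15, 0, 0, 0, 20], [0, 0, 15, 0, 0, 0, 20], [0, 0, 15, 0, 0, 0, 20], [0, 0, 10, 0, 0, 0, 20], [0, 0, 6, 0, 0, 0, 20], [0, 0, 5, 0, 0, 0, 20], [0, 0, 4, 0, 0, 0, 20], [0, 0, 2, 0, 0, 0, 20], [0, 0, 0, 0, 0, 0, 20], [0, 0, 0, 0, 0, 0, 20]]])

```text
time_s: 40.55
eef_pos: [0.6484, -0.1918, 0.0385]
eef_rot: [0.0, -0.021, 1.0, -0.0]
wrist_force: [0.2, 0.5, -0.5]
opening: 0.341
grasp_force: 59.3
```

Emit:
jog_arm(series=[[[0, 0, 1, 0, 0, 0, 20], [0, 0, 1, 0, 0, 0, 20], [0, 0, 0.8, 0, 0, 0, 20], [0, 0, 0.6, 0, 0, 0, 20], [0, 0, 0.4, 0, 0, 0, 20], [0, 0, 0.4, 0, 0, 0, 20], [0, 0, 0, 0, 0, 0, 20], [0, 0, 0, 0, 0, 0, 20], [0, 0, 0, 0, 0, 0, 20], [0, 0, 0, 0, 0, 0, 20]]])

```text
time_s: 41.55
eef_pos: [0.6481, -0.1917, 0.0343]
eef_rot: [0.0, -0.021, 1.0, -0.0]
wrist_force: [-3.1, -0.0, 5.5]
opening: 0.347
grasp_force: 60.1
```

Contact; release, lift and move clear.

Emit:
jog_arm(series=[[[0, 0, 0, 0, 0, 0, 40], [0, 0, 0, 0, 0, 0, 50], [0, 0, 0, 0, 0, 0, 70], [0, 0, 0, 0, 0, 0, 85], [0, 0, 0, 0, 0, 0, 85], [0, 0, -10, 0, 0, 0, 85], [0, 0, -25, 0, 0, 0, 85], [0, 0, -35, 0, 0, 0, 85], [0, 0, -35, 0, 0, 0, 85], [0, 0, -30, 0, 0, 0, 85]]])

```text
time_s: 42.55
eef_pos: [0.6486, -0.1919, 0.1718]
eef_rot: [0.001, -0.021, 1.0, -0.0]
wrist_force: [0.1, -0.5, 0.0]
opening: 0.994
grasp_force: 0.0
```

Emit:
jog_arm(series=[[[0, 15, 0, 0, 0, 0, 85], [0, 30, 0, 0, 0, 0, 85], [0, 30, 0, 0, 0, 0, 85], [0, 30, 0, 0, 0, 0, 85], [0, 30, 0, 0, 0, 0, 85], [0, 30, 0, 0, 0, 0, 85], [0, 15, 0, 0, 0, 0, 85], [0, 0, 0, 0, 0, 0, 85], [0, 0, 0, 0, 0, 0, 85], [0, 0, 0, 0, 0, 0, 85]]])

```text
time_s: 43.55
eef_pos: [0.6408, -0.0133, 0.1688]
eef_rot: [0.0, -0.02, 1.0, -0.0]
wrist_force: [-0.1, 0.7, 0.5]
opening: 0.998
grasp_force: 0.0
```

```bash
python3 -c "
from h import *
a=snap('top','t6'); c=snap('scene','s6'); b=cv2.resize(c['frame'][80:380,130:430],(500,500)); r=cv2.resize(a['frame'][125:285,345:435],(281,500))
cv2.imwrite('pics/m6.png',np.hstack([r,b]))"
```

```text
(no output)
```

View pics/m6.png

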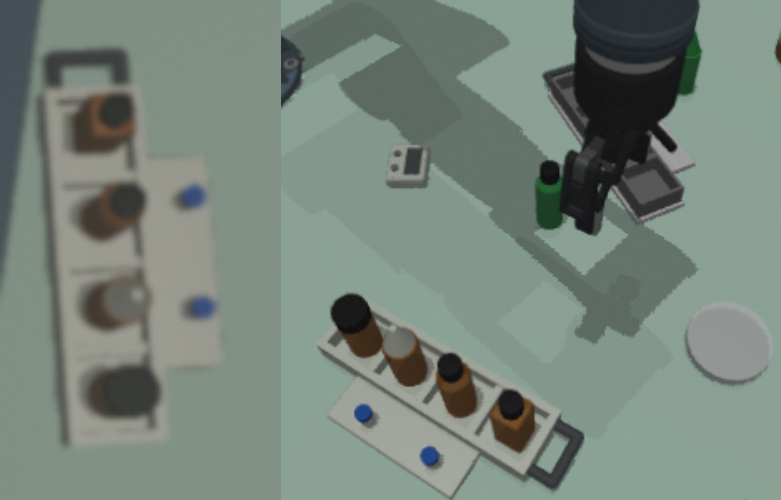

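All four bottles stand upright in the rack, square next to the handle, then round, nozzle and jar. The gripper is empty and clear of everything.

```bash
python3 -c "
from bench import ctrl
print(ctrl.hand_in())"
```

```text
the job is handed in; nothing more can be done
None
```

The job is handed in at about 44 s: all four amber bottles stand upright in the white rack in reverse order (from its handle: square, round, nozzle, jar), and all are released.

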